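Load the sensor magazine

TASK

On this dismantling bench, load both salvaged sensor packages into the tilted rail tube, orange noses first, and slide them down until the first is fully home against the red end stop and the second is up against the first. Then push the red-tabbed bolt fully across the mouth behind them, let go, and leave the other things on the bench where they are.

Things in the scene. Friction and masses are not known exactly. Their poses are not given: they have to be found in the camera images.
- packA_c (a point): First of two identical grey sensor packages, 76 long x 46 wide x 38 mm high, 0.08 to 0.17 kg. Black base flange 46 wide, 10 high; on it a grey upper body 76 long, 32 wide, 10 to 38 mm above the underside: grip its sides. This point: its centre, 19 mm above the underside; x points to the orange nose end, y across, z up. Either package may go in first.
- packA_nose (a point): Centre of the nose face of the first package, 38 mm along x from its centre. The last 24 mm of the upper body at this end is orange. The flange's corners are cut away: it is only 38 mm wide over the last 8 mm at each end.
- packB_c (a point): Second package, same as the first: its centre, axes alike.
- packB_nose (a point): Centre of the orange nose face of the second package.
- rail: Aluminium rail tube tilted on a fixed stand. Origin: on the rail's floor, centre line, at the tube's mouth, about 56 mm above the table. x runs down the rail into the tube (slopes down 0.24 rad), y across (bolt on the +y side), z square to the floor. Tube from x = 0 to 168 mm: inside 50 wide; lips 12 to 16 mm above the floor leave a 36 mm slot on top for the upper bodies.
- rail_leadin (a point): Middle of the open lead-in floor, 50 mm before the mouth (rail x = -50 mm). The lead-in runs from rail x = -100 to 0, in line with the tube's floor, between two low guides, 8 mm high, that narrow from 66 mm apart at its outer end to 50 mm at the mouth. Packages do not slide by their own weight: lay one here and push it in from behind by the upper body, above the lips, with a few newtons.
- rail_stop (a point): Foot of the red end stop's face, on the floor at the low end of the tube (rail x = 168 mm); the stop is 34 mm high. Two packages fill 152 mm of the tube, so 16 mm stays free inside the mouth, for the bolt.
- bolt (a joint): Travel of the steel slide bolt (m), 0 to 0.048, growing as it is pushed across the mouth along the rail's -y; 0.048 is shut. Stays where left (1.5 N friction). Bar 7 x 10 mm, 17 to 27 mm over the rail floor, rail x = 0.5 to 7.5 mm, tip at y = 30 mm minus travel. Its fixed guide, rail y = 28 to 40, x = -8 to 16 mm, stands 31 mm over the floor.
- bolt_tab (a point): Centre of the bolt's upright red tab, 18 (rail x) x 8 (rail y) x 36 mm high, 22 to 58 mm over the rail floor's plane, at rail x = 4 mm, y = 94 mm minus the travel. The bar runs on 6 mm beyond it in +y, no higher than 27 mm over the floor's plane. Push the tab along the rail's -y.
- can_c (a point): Bystander: spray can, 54 mm diameter, 150 mm tall, standing; its centre. It may stand anywhere among the packages. Leave it.
- speaker_c (a point): Bystander: round black speaker, 72 mm diameter, 30 mm high; its centre. Lies among the packages. Leave it.
- driver_c (a point): Bystander: screwdriver with yellow handle lying near the right front; a point at its middle. Leave it.
- jar_c (a point): Bystander: clear jar, 60 mm diameter, 70 mm tall; its centre. Leave it.
- motor_c (a point): Bystander: small steel motor, about 70 mm long and 40 mm high; its centre. Leave it.
- relay_c (a point): Bystander: plain grey relay block, 65 x 40 x 34 mm, no orange end; its centre. Lies among the packages. Leave it.
There are look-alikes about, which are no part of the job. Leave any green look-alike of the part that bears packB_c alone.

How it is judged:
By the outcome, as a careful person would: the job done as asked, in the order asked, and still so for the second after the job is handed in, with the robot touching nothing.
It also fails if it takes over 72 s, if anything falls off the work surface, if the arm or the gripper's body presses on something with over 40 N, if the wrist force passes 120 N, or if a joint passes its speed limit or range.

ROBOT

A 6-joint arm with a two-finger parallel gripper is mounted at the origin on the work surface. World frame = base frame: x ahead of the robot, y to its left, z up, the work surface at z = 0. Lengths are in m, angles in rad, forces in N, time in s.
With the tool pointing down it reaches from about 0.35 to 0.975 m from the base axis. Payload 4.9 kg.
Tool frame: the origin (TCP) lies at the very end of the fingers, on their centre line; the grasp point (between the pads) lies 19 mm behind it (pinch_z is the distance from the TCP to the grasp point, in m); z points along the fingers, y is the line along which they close (so a half turn about z gives the same grasp; the last joint's range is limited). The gripper opens to 85 mm and grips with 20 to 120 N. Pads are 22 mm wide; open, the fingers measure 114 mm over their backs; the gripper's body (76 mm by 85 mm) begins 54 mm behind the grasp point. The pads swing forward as they close: fully open they stand 13 mm farther back than shut.
Start: joints at [-1.457, 0.053, 1.613, -0, 1.476, -0.119], TCP at [0.144, -0.608, 0.231] pointing down, gripper open.
Joint ranges: [-3.01, 3.01], [-1.01, 2.22], [0.06, 2.58], [-1.02, 4.17], [0.09, 2.62], [-3.14, 3.14]. Speed limits (rad/s): [2.57, 2.57, 3.14, 3.14, 3.14, 3.14].

INTERFACE

Orientations are given as a unit quaternion [w, x, y, z].
In Python, from plant import * gives the robot as it stands. The module is installed in compiled form; this text tells all that it offers.
- The arm moves only by the tool play_rows, never from a script. Its arguments are lists of equal length, an entry for each row: "linear": the shift along the world's x, y, z in m, a list of three; "turn": the turn about the world's z in degrees. A call has 1 to 8 rows; each row shifts and turns the commanded pose from where the row before left it; what a row does not reach is not made up. A row lasts 1/8 s, in which the tool goes at most 62.5 mm and 10.7 degrees, less where a joint would pass 70% of its speed; a pose out of reach is approached as far as the arm can. A call is refused whole if a number of a shift passes 0.0625 or a number of a turn 10.7, either way. A call with a gripper value outside its range is refused whole. "hand" is the finger opening in m, from 0 to 0.0854, set as the call begins (left out, the last holds). The fingers move at their own pace and stop on an object; the grip force is fixed at half the most. Time passes only in rows, so rows that do not move let the fingers close. It gives the time, the measured TCP pose, the force, the opening and the grip force at its end, in the units of the state.
- state(): the state, without advancing time (a new reading comes with each control period).
- grab_frame(name): name is "scene" or "side" or "wrist"; returns the picture (400x640x3 uint8, red, green, blue); there is no depth.
- camera_info(name): a dict with "camera_matrix" (3x3 intrinsics, pixels), "origin" and "attitude" of the camera in the world; the wrist camera has in their place "mount" (4x4, takes a point from camera to tool coordinates, whose origin is the TCP and whose axes are the flange's). Camera axes: x right, y down, z forward; pixel columns grow to the right and rows downward; lengths in m; the calibration is good to about 2 mm. A picture is of the moment at which its call begins: read the wrist's pose just before it. camera_info takes no time and is no camera call.
- job_done(): hands the job in; it is judged then, once.
Trained networks look in the newest picture that a camera, given by its name, has taken for a name from the list of things; names that differ only in an ending like _2 or _b are one class to them, and where a whole thing is asked for, a point or a joint stands for the part that bears it (a point fixed in the world has none). Each returns a list of dicts, best first, with "p" (0 to 1); they miss things now and then, are a little off and sometimes report something else, mostly with a low value. They report only what shows in the picture. A call takes as long as a camera call. They do not tell look-alikes from the thing itself.
- trace(camera, thing): "region" (400x640 bool, what is visible of it) and "location" ([column, row] in pixels, amid what is visible of it).
The state is a dict: "time": time; "joint_pos": joint angles; "joint_vel": joint speeds; "joint_efforts": joint torques, N m; "tool_pos": TCP position; "tool_rot": TCP orientation; "contact_force": force on the tool from outside, world axes, zero at the start; "ft_torque": the same for the moment, N m; "gripper_width": opening from 0.0 (shut) to 1.0 (fully open); "grasp_force": force on a finger pad.
Only numpy, scipy, OpenCV 4.12 (cv2) and the standard library are available. Lean on these libraries where they do the work, as an engineer would, in place of code of your own. Each camera call takes 0.05 s, during which the arm holds its last target. There are 200 camera calls.

## Working session

There is one attempt and no reset: what is moved stays moved. The work goes in short steps, Python scripts to look and compute and a tool call to move; the robot and the scene stay as the last step left them, time stands still between calls to the robot, and variables do not carry over. Pictures are saved under pics/ and viewed, at most 10 in all, crops included, and the job is handed in when it is done.

Besides the shell and the picture viewer there is one more tool, called after ">>>" as name(argument=value, ...) on one line, values as JSON. play_rows: Moves the arm, as the interface text tells. Its arguments: {"type":"object","properties":{"linear":{"type":"array","items":{"type":"array","items":{"type":"number"}}},"turn":{"type":"array","items":{"type":"number"}},"hand":{"type":"number"}},"required":["linear","turn"]}

```bash
mkdir -p pics; cat > h.py <<'E'
import numpy as np, cv2
from plant import *
from scipy.spatial.transform import Rotation as R
def rot(q): return R.from_quat(np.r_[q[1:],q[0]]).as_matrix()
def cam(n):
    c=camera_info(n); K=np.array(c["camera_matrix"])
    if "mount" in c:
        s=state(); T=np.eye(4); T[:3,:3]=rot(np.array(s["tool_rot"])); T[:3,3]=s["tool_pos"]
        M=T@np.array(c["mount"]); return K,M[:3,:3],M[:3,3]
    a=np.array(c["attitude"]); A=rot(a) if a.size==4 else a.reshape(3,3)
    return K,A,np.array(c["origin"])
def onz(C,px,z):
    K,A,o=C; d=A@np.linalg.solve(K,np.r_[px,1.]); return o+d*(z-o[2])/d[2]
def proj(C,P):
    K,A,o=C; p=K@(A.T@(np.asarray(P)-o)); return p[:2]/p[2]
def save(n,im): cv2.imwrite("pics/"+n+".png",im[...,::-1])
E
python3 - <<'E'
from h import *
print(state()); print(camera_info("scene"),camera_info("side"),camera_info("wrist"))
for n in("scene","side"):
    im=grab_frame(n); save(n+"0",im); C=cam(n)
    for t in ["packA_c","rail","bolt","can_c","speaker_c","relay_c"]:
        for r in trace(n,t)[:4]: print(n,t,round(r["p"],2),np.round(r["location"]),np.round(onz(C,r["location"],.02),3),r["region"].sum())
E
```

```text
{'time': 0.0, 'joint_pos': array([-1.45703094e+00,  5.33133397e-02,  1.61430534e+00, -1.88982564e-05,
        1.47598352e+00, -1.19018852e-01]), 'joint_vel': array([ 0.00082229,  0.00139137, -0.00088495, -0.00052022, -0.00177761,
        0.00057189]), 'joint_efforts': array([ 2.30477781e-03, -3.93685877e+01, -3.70173490e+01,  1.32105820e-04,
        7.12530789e-03,  7.72292651e-06]), 'tool_pos': array([ 0.14409221, -0.60752225,  0.23008322]), 'tool_rot': array([-1.00479035e-03,  9.93233474e-01,  1.16130340e-01, -6.76649558e-06]), 'contact_force': array([ 0.08223746,  0.39756219, -0.36369253]), 'ft_torque': array([-0.0198552 ,  0.03062973,  0.00654917]), 'grasp_force': 0.0, 'gripper_width': 1.0019617797546343}
{'camera_matrix': array([[406.67358489,   0.        , 321.38976067],
       [  0.        , 406.67358489, 200.18624944],
       [  0.        ,   0.        ,   1.        ]]), 'origin': array([0.9987976 , 0.65744587, 0.81000589]), 'attitude': array([-0.13227035,  0.29969357,  0.85559774, -0.40080023])} {'camera_matrix': array([[454.45223318,   0.        , 325.31359116],
       [  0
[... 761 characters left out ...]
[318. 267.] [0.594 0.114 0.02 ] 2927
scene bolt 0.55 [334. 232.] [0.483 0.043 0.02 ] 98
scene can_c 0.69 [224. 171.] [ 0.584 -0.407  0.02 ] 815
scene speaker_c 0.55 [263. 189.] [ 0.535 -0.243  0.02 ] 297
scene relay_c 0.8 [267. 166.] [ 0.457 -0.341  0.02 ] 262
scene relay_c 0.63 [300. 190.] [ 0.446 -0.167  0.02 ] 442
side packA_c 0.9 [337. 198.] [ 0.448 -0.154  0.02 ] 341
side rail 0.83 [263. 247.] [0.616 0.104 0.02 ] 2325
side bolt 0.62 [292. 228.] [0.555 0.012 0.02 ] 177
side can_c 0.94 [294. 151.] [ 0.636 -0.454  0.02 ] 728
side can_c 0.72 [292. 227.] [0.555 0.008 0.02 ] 145
side speaker_c 0.75 [316. 184.] [ 0.525 -0.232  0.02 ] 250
side relay_c 0.62 [342. 167.] [ 0.451 -0.349  0.02 ] 305
```

```bash
python3 - <<'E'
import cv2
a=cv2.imread("pics/scene0.png")[120:320,170:430]; b=cv2.imread("pics/side0.png")[110:310,190:450]
cv2.imwrite("pics/both.png",cv2.vconcat([cv2.resize(x,None,fx=2.9,fy=1.5*1.0,interpolation=3) if 0 else cv2.resize(x,(390*2,300)) for x in(a,b)]))
cv2.imwrite("pics/sc.png",cv2.resize(a,(780,600),interpolation=2));cv2.imwrite("pics/sd.png",cv2.resize(b,(780,600),interpolation=2))
E
```

```text
(no output)
```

View pics/sc.png

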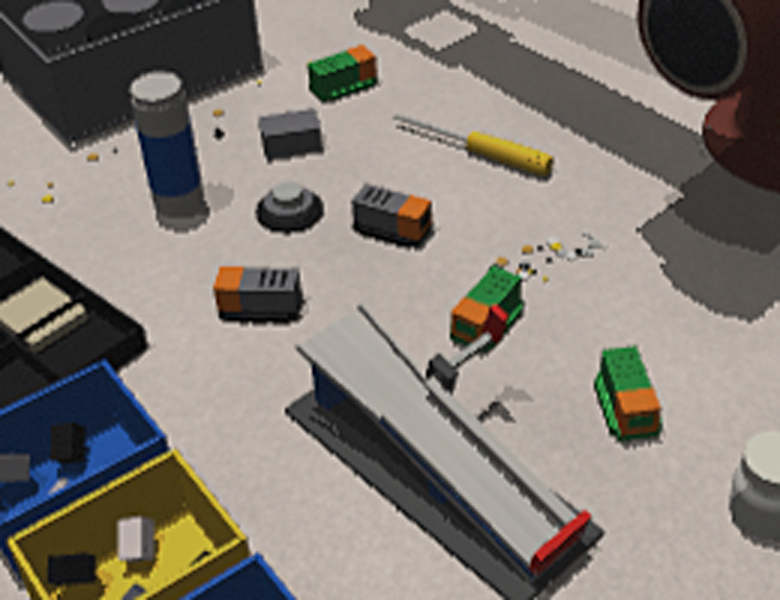

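View pics/sd.png

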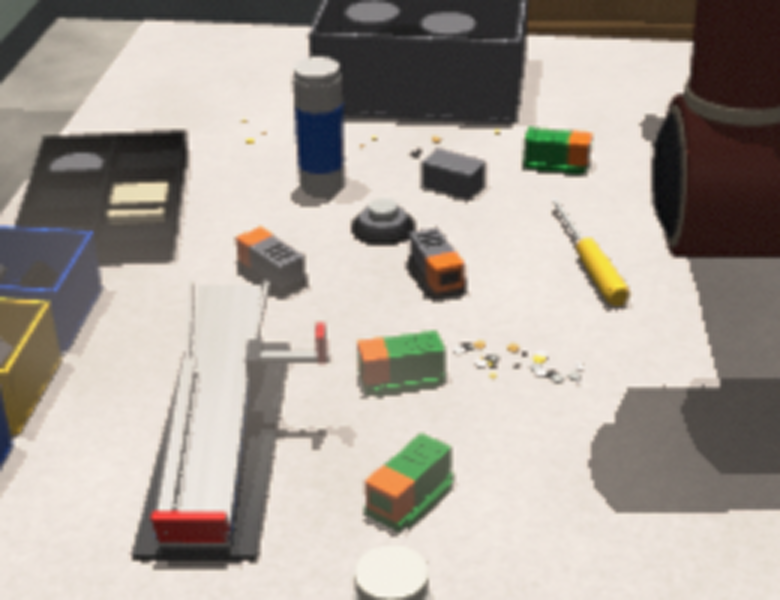

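The scene crop shows two grey packages with orange noses, at crop (392,213) and (258,293). They fit the description. The three with orange noses but green bodies, at (343,73), (487,305) and (628,393), are look-alikes, and the plain grey block at (290,133) is the relay. The rail's mouth end points away from the camera. Its red stop is at (560,542) and the red tab at (497,322).

```bash
python3 - <<'E'
from h import *
A,B=cam("scene"),cam("side")
def tri(p,q):
    M=[];b=[]
    for (K,Rm,o),u in((A,p),(B,q)):
        d=Rm@np.linalg.solve(K,np.r_[u,1.]);d/=np.linalg.norm(d);P=np.eye(3)-np.outer(d,d);M.append(P);b.append(P@o)
    return np.linalg.lstsq(np.vstack(M),np.hstack(b),rcond=None)[0]
f=lambda s:np.array(s)/3+[170,120]
g=lambda s:np.array(s)/3+[190,110]
for n,s,d in[("tabtop",(499,311),(321,326)),("tabbot",(495,333),(321,358)),("stoptopL(-y)",(533,553),(155,515)),("stoptopR",(588,515),(229,515)),
 ("outerL",(298,347),(194,285)),("outerR",(360,308),(266,285)),("packC",(393,200),(436,248)),("packD",(259,280),(270,250)),("can top",(157,87),(318,66)),("speaker",(290,192),(382,208)),("relay",(290,122),(455,160))]:
    print(n,np.round(tri(f(s),g(d)),3))
E
```

```text
tabtop [0.522 0.096 0.114]
tabbot [0.522 0.093 0.082]
stoptopL(-y) [0.624 0.26  0.045]
stoptopR [0.567 0.258 0.046]
outerL [ 0.66  -0.001  0.082]
outerR [ 0.593 -0.006  0.084]
packC [ 0.452 -0.154  0.041]
packD [ 0.62  -0.139  0.038]
can top [ 0.603 -0.338  0.15 ]
speaker [ 0.52  -0.243  0.032]
relay [ 0.453 -0.35   0.035]
```

>>> play_rows(linear=[[0.06,0.06,0.03],[0.06,0.06,0.03],[0.06,0.06,0.03],[0.06,0.06,0.02],[0.03,0.06,0.02],[0,0,0],[0,0,0]], turn=[0,0,0,0,0,0,0])

```text
time: 1.58
tool_pos: [0.339, -0.3866, 0.326]
tool_rot: [0.0, 0.993, 0.116, -0.0]
contact_force: [0.5, -0.2, -0.5]
gripper_width: 1.003
grasp_force: 0.0
```

>>> play_rows(linear=[[0.045,0.06,0.01],[0.045,0.06,0.01],[0.045,0.06,0.01],[0.04,0.06,0.01],[0.03,0.04,0],[0,0,0],[0,0,0]], turn=[0,0,0,0,0,0,0])

```text
time: 2.45
tool_pos: [0.5145, -0.1475, 0.3583]
tool_rot: [-0.0, 0.993, 0.115, -0.001]
contact_force: [0.2, -0.1, -0.7]
gripper_width: 0.997
grasp_force: 0.0
```

```bash
python3 - <<'E'
from h import *
C=cam("wrist"); im=grab_frame("wrist"); save("w1",im); np.save("w1.npy",np.array(list(C),dtype=object),allow_pickle=True)
print(state()["tool_pos"])
for t in ["packA_c","rail","bolt"]:
    for r in trace("wrist",t)[:6]:
        ys,xs=np.nonzero(r["region"]); print(t,round(r["p"],2),np.round(r["location"]),np.round(onz(C,r["location"],.038),3),r["region"].sum(),xs.min(),xs.max(),ys.min(),ys.max())
E
```

```text
Traceback (most recent call last):
ValueError: could not broadcast input array from shape (3,3) into shape (3,)
```

View pics/w1.png

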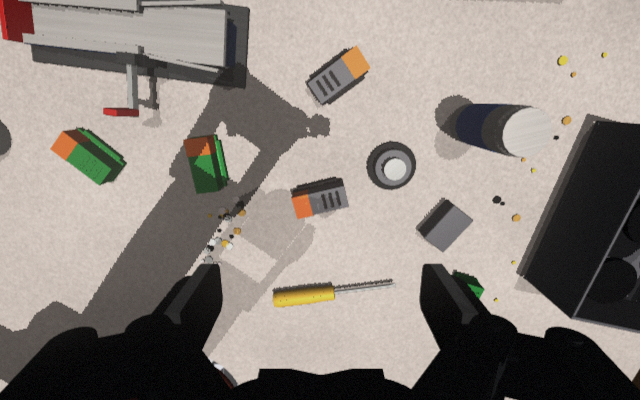

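The wrist view shows package C at (320,198), nose to the left, and package D at (338,75), nose to the upper right. The rail is at the top left, with its mouth end at (225,40) and the tab at (121,111). I'll enlarge both to confirm before reaching.

```bash
python3 - <<'E'
from h import *
import pickle
C=cam("wrist"); pickle.dump(C,open("w1.pkl","wb")); print(C[2])
im=cv2.imread("pics/w1.png")
c=lambda x,y,w,h:cv2.resize(im[y:y+h,x:x+w],None,fx=5,fy=5,interpolation=cv2.INTER_CUBIC)
a=c(285,165,75,60);b=c(300,40,75,60);r=cv2.resize(im[0:120,0:260],(780,360)[:2],interpolation=2)[:300]
top=np.hstack([a,b]); top=np.hstack([top,np.zeros((300,30,3),np.uint8)])
cv2.imwrite("pics/crop1.png",np.vstack([top,r]))
E
```

```text
[ 0.58638767 -0.13172263  0.50106448]
```

View pics/crop1.png

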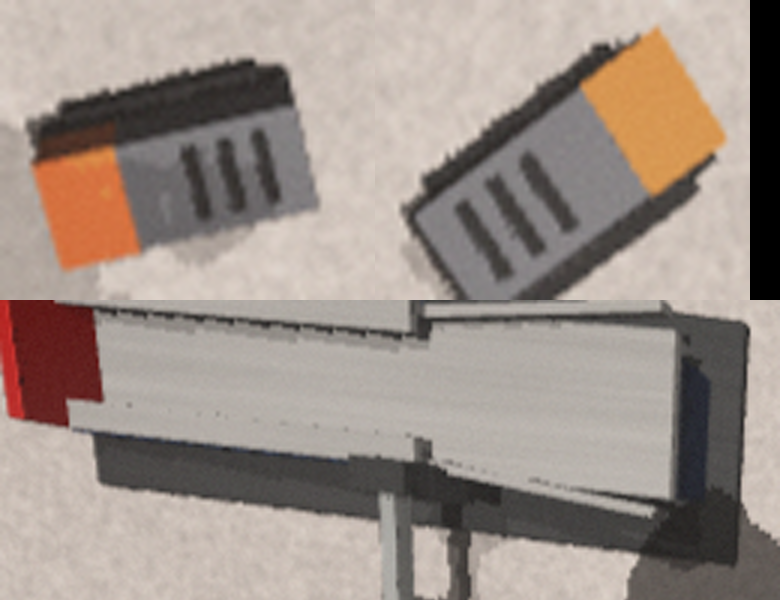

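```bash
python3 - <<'E'
from h import *
import pickle
C=pickle.load(open("w1.pkl","rb"))
q=lambda p,s,o:(np.array(p)+.5)/s-.5+np.array(o)
def pk(n,nl,nr,tl,tr,o):
    P=[onz(C,q(p,5,o),.038)[:2] for p in(nl,nr,tl,tr)]
    no=(P[0]+P[1])/2;t=(P[2]+P[3])/2;d=no-t
    print(n,"nose",no.round(4),"tail",t.round(4),"c",((no+t)/2).round(4),"len",np.linalg.norm(d).round(4),"w",np.linalg.norm(P[0]-P[1]).round(4),"yaw",np.degrees(np.arctan2(d[1],d[0])).round(1))
pk("C",(65,270),(33,163),(318,207),(293,105),(285,165))
t=(37,208); pk("D",(283,28),(350,140),t,(37+67,208+112),(300,40))
e=[onz(C,q(p,3,(0,0)),.0798) for p in((677,333),(674,499))]
print("outer",np.round(e,4),"mid",np.mean(e,0).round(4))
e=[onz(C,q(p,3,(0,0)),.053) for p in((97,330),(70,425))]; print("stopfoot approx",np.round(e,3))
print("tabtop",onz(C,(121,112),.112).round(3))
# predicted rail features
for yaw in (95,96.7,98):
  y=np.radians(yaw);O=np.array([.615,.097,.056]);X=np.array([np.cos(y)*.971,np.sin(y)*.971,-.2377]);Y=np.array([-np.sin(y),np.cos(y),0]);Z=np.cross(X,Y)
  print(yaw,[ (proj(C,O+X*a+Y*b+Z*c)*3).round(0).tolist() for a,b,c in((-.1,-.033,0),(-.1,.033,0),(0,-.018,.016),(0,.018,.016),(.168,.018,.034),(.168,.018,.016),(0,.028,.031))])
E
```

```text
C nose [ 0.4339 -0.129 ] tail [ 0.468  -0.1958] c [ 0.4509 -0.1624] len 0.075 w 0.0331 yaw 117.1
D nose [ 0.649  -0.1714] tail [ 0.593  -0.1209] c [ 0.621  -0.1462] len 0.0755 w 0.0315 yaw -42.1
outer [[ 0.5481 -0.0237  0.0798]
 [ 0.4816 -0.0324  0.0798]] mid [ 0.5148 -0.028   0.0798]
stopfoot approx [[0.491 0.222 0.053]
 [0.447 0.234 0.053]]
tabtop [0.523 0.08  0.112]
95 [[647.0, 16.0], [638.0, 208.0], [381.0, 23.0], [383.0, 128.0], [-12.0, 71.0], [37.0, 82.0], [353.0, 149.0]]
96.7 [[645.0, 7.0], [641.0, 200.0], [380.0, 24.0], [385.0, 128.0], [-9.0, 85.0], [40.0, 95.0], [355.0, 150.0]]
98 [[643.0, 0.0], [643.0, 194.0], [379.0, 24.0], [386.0, 129.0], [-6.0, 96.0], [42.0, 105.0], [357.0, 151.0]]
```

```bash
python3 - <<'E'
from h import *
import pickle
from scipy.optimize import least_squares
C=pickle.load(open("w1.pkl","rb")); A,B=cam("scene"),cam("side"); s=state(); print(s["time"],s["tool_pos"],s["joint_vel"].round(3))
f=lambda s:(np.array(s)+.5)/3-.5+[170,120]
g=lambda s:(np.array(s)+.5)/3-.5+[190,110]
for n,P,w in[("C",(.452,-.154,.038),(320,202)),("D",(.62,-.139,.038),(338,78)),("can",(.603,-.338,.15),(525,132)),("spk",(.52,-.243,.03),(395,168)),("tab",(.522,.096,.114),(121,112))]:
    print(n,"pred wrist",proj(C,P).round(1),"seen",w)
# rail fit per camera: obs of outer floor corners, tab top
M=lambda yaw,x,y,z:None
def pts(v):
    y=v[3];X=np.array([np.cos(y)*.971,np.sin(y)*.971,-.2377]);Y=np.array([-np.sin(y),np.cos(y),0]);Z=np.cross(X,Y)
    return lambda a,b,c:v[:3]+X*a+Y*b+Z*c
w=lambda s:(np.array(s)+.5)/3-.5
obs={"scene":(A,[((.004,.094,.058),f((499,311))),((.168,-.03,.034),f((533,553))),((.168,.03,.034),f((588,515)))]),
"side":(B,[((.004,.094,.058),g((321,325))),((.168,-.03,.034),g((154,515))),((.168,.03,.034),g((229,515)))]),
"wrist":(C,[((-.1,-.033,0),w((676,32))),((-.1,.033,0),w((674,199))),((0,.018,.016),w((413,142)))])}
for keys in (["scene","side"],["wrist"],["scene","side","wrist"]):
    fun=lambda v:np.hstack([proj(obs[k][0],pts(v)(*p))-o for k in keys for p,o in obs[k][1]]+[[(v[2]-.056)*300]])
    r=least_squares(fun,[.615,.097,.056,1.69]); print(keys,r.x[:3].round(4),np.degrees(r.x[3]).round(1),r.fun.round(1))
E
```

```text
2.5 [ 0.51431626 -0.14786304  0.35853638] [-0.009 -0.008  0.001  0.005 -0.001  0.002]
C pred wrist [314.4 200. ] seen (320, 202)
D pred wrist [332.4  74.2] seen (338, 78)
can pred wrist [522.9 131.7] seen (525, 132)
spk pred wrist [387.3 167. ] seen (395, 168)
tab pred wrist [105.1 109.8] seen (121, 112)
['scene', 'side'] [0.6175 0.0896 0.0564] 96.9 [ 0.1  0.9  0.6  1.5 -0.3 -1.6  0.2  1.5 -0.4 -1.   0.4 -1.1  0.1]
['wrist'] [0.6136 0.0868 0.0525] 96.8 [-0.2 -3.6 -1.1  4.1  1.3 -0.3 -1.1]
['scene', 'side', 'wrist'] [0.6146 0.0865 0.0535] 96.2 [ 0.5  0.9 -0.2  1.2 -0.8 -1.6  1.4  2.1  0.4 -1.   1.1 -0.9  0.3 -3.6
 -1.4  4.2  0.9 -1.3 -0.8]
```

The fits agree: the mouth is at about (0.615, 0.087, 0.055) with yaw 96.5°. C is at (0.451, -0.161) with yaw 117°, and D is at (0.621, -0.146) with yaw -42°. I'm moving over C now.

>>> play_rows(linear=[[-0.01,0,-0.02],[-0.01,0,-0.02],[-0.01,0,-0.02],[-0.01,-0.003,-0.03],[-0.01,-0.003,-0.03],[-0.01,-0.004,-0.03],[-0.003,-0.003,-0.03],[0,0,-0.02]], turn=[10.7,10.7,10.7,10.7,10.7,10.7,10.7,10.7])

```text
time: 3.5
tool_pos: [0.4501, -0.1608, 0.1575]
tool_rot: [-0.001, 0.649, 0.761, -0.0]
contact_force: [0.1, 0.5, 0.7]
gripper_width: 1.0
grasp_force: 0.0
```

>>> play_rows(linear=[[0,0,-0.01],[0,0,0],[0,0,0],[0,0,0]], turn=[10.7,7.7,0,0])

```text
time: 4.0
tool_pos: [0.4516, -0.1602, 0.1496]
tool_rot: [0.0, 0.522, 0.853, -0.0]
contact_force: [-0.2, 0.4, 0.1]
gripper_width: 1.004
grasp_force: 0.0
```

```bash
cat >> h.py <<'E'
def tyaw():
    x=rot(np.array(state()["tool_rot"]))[:,0]; return np.degrees(np.arctan2(x[1],x[0]))
def package(C,im,z=.038):
    """orange nose top patch -> min-area rect in world at height z"""
    h=cv2.cvtColor(im,cv2.COLOR_RGB2HSV); m=cv2.inRange(h,(5,150,140),(22,255,255))
    n,l,st,ce=cv2.connectedComponentsWithStats(m)
    for i in range(1,n):
        if st[i,4]<150: continue
        c,_=cv2.findContours((l==i).astype(np.uint8),cv2.RETR_EXTERNAL,cv2.CHAIN_APPROX_NONE)
        P=np.array([onz(C,p[0],z)[:2] for p in c[0]],np.float32)*1000
        print(ce[i].round(),st[i,4],"rect mm",[np.round(v,1) for v in cv2.minAreaRect(P)])
E
python3 - <<'E'
from h import *
s=state();print(s["tool_pos"],tyaw())
C=cam("wrist"); im=grab_frame("wrist"); save("w2",im); package(C,im)
E
```

```text
[ 0.45158569 -0.16023247  0.14955406] 117.13294445857085
[493.  10.] 707 rect mm [array([492. ,   8.8]), array([23.2, 13. ]), np.float64(20.5)]
[121.  98.] 1938 rect mm [array([ 291.6, -168.6]), array([21.8, 92.6]), np.float64(21.0)]
[517. 299.] 907 rect mm [array([ 640.5, -163.7]), array([32.6, 23.5]), np.float64(49.2)]
```

View pics/w2.png

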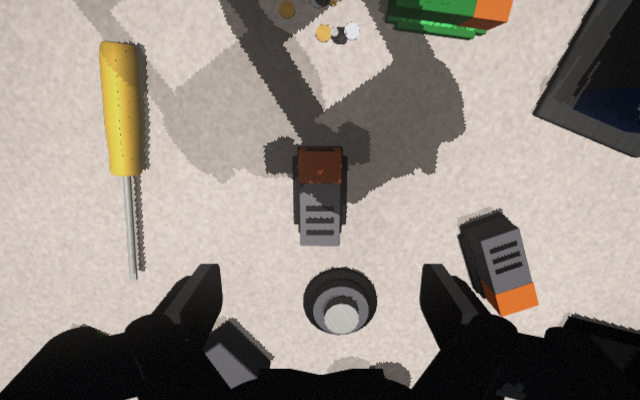

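The wrist view shows C at (320,195) centred between the fingers, with its nose up and in shadow. D is at (510,260).

```bash
python3 - <<'E'
from h import *
C=cam("wrist")
for c,yaw in (((.451,-.162),117.1),):
    a=np.radians(yaw);u=np.array([np.cos(a),np.sin(a)]);v=np.array([-u[1],u[0]])
    for s,t in((38,16),(38,-16),(14,16),(14,-16),(-38,16),(-38,-16)): print(s,t,proj(C,[*(np.array(c)+u*s/1000+v*t/1000),.038]).round(1))
im=cv2.imread("pics/w2.png")
g=cv2.cvtColor(im,cv2.COLOR_BGR2HSV)
print("col320",[(r,*im[r,320]) for r in range(140,190,3)]+[(r,*im[r,320]) for r in range(238,252,2)])
for r in(170,195,228,242): print(r,[int(x) for x in im[r,288:352:2].sum(1)])
E
```

```text
38 16 [298.4 152.3]
38 -16 [341.3 152.4]
14 16 [299.  183.6]
14 -16 [340.7 183.7]
-38 16 [300. 246.]
-38 -16 [339.5 246. ]
col320 [(140, np.uint8(54), np.uint8(59), np.uint8(61)), (143, np.uint8(59), np.uint8(62), np.uint8(66)), (146, np.uint8(39), np.uint8(41), np.uint8(44)), (149, np.uint8(18), np.uint8(19), np.uint8(21)), (152, np.uint8(30), np.uint8(40), np.uint8(72)), (155, np.uint8(28), np.uint8(42), np.uint8(73)), (158, np.uint8(27), np.uint8(42), np.uint8(75)), (161, np.uint8(27), np.uint8(39), np.uint8(73)), (164, np.uint8(31), np.uint8(42), np.uint8(75)), (167, np.uint8(29), np.uint8(42), np.uint8(73)), (170, np.uint8(27), np.uint8(50), np.uint8(93)), (173, np.uint8(36), np.uint8(61), np.uint8(121)), (176, np.uint8(30), np.uint8(43), np.uint8(76)), (179, np.uint8(32), np.uint8(44), np.uint8(78)), (182, np.uint8(38), np.uint8(49), np.uint8(75)), (185, np.uint8(61), np.uint8(61), np.uint8(66)), (188, np.uint8(60), np.uint8(61), np.uint8(62)), (238, np.uint8(127), np.uint8(124), np.uint8(128)), (240, np.uint8(122), np.uint8(122), np.uint8(125)), (242, np.uint8(127), np.uint8(1
[... 182 characters left out ...]
 np.uint8(181), np.uint8(191), np.uint8(203))]
170 [204, 198, 150, 96, 93, 131, 144, 160, 156, 153, 135, 145, 152, 146, 153, 190, 170, 220, 143, 144, 148, 148, 133, 137, 138, 143, 138, 87, 81, 81, 217, 274]
195 [574, 592, 620, 182, 166, 136, 376, 397, 395, 401, 396, 373, 328, 187, 176, 170, 182, 178, 187, 186, 172, 177, 184, 165, 186, 183, 125, 102, 97, 154, 290, 260]
228 [605, 609, 623, 616, 615, 388, 300, 391, 377, 387, 394, 381, 378, 386, 386, 386, 392, 388, 384, 375, 373, 378, 372, 371, 382, 376, 122, 581, 598, 599, 601, 611]
242 [636, 641, 623, 598, 599, 589, 385, 389, 379, 381, 380, 379, 379, 375, 375, 386, 379, 385, 381, 374, 376, 381, 380, 373, 371, 352, 562, 596, 581, 604, 598, 581]
```

>>> play_rows(linear=[[0,-0.002,-0.03],[0,0,-0.03],[0,0,-0.03],[0,0,-0.025],[0,0,-0.0225],[0,0,0]], turn=[0,0,0,0,0,0])

```text
time: 4.8
tool_pos: [0.4503, -0.1607, 0.0102]
tool_rot: [-0.002, 0.52, 0.854, -0.0]
contact_force: [-0.4, -0.3, 0.8]
gripper_width: 0.999
grasp_force: 0.0
```

>>> play_rows(linear=[[0,0,0],[0,0,0],[0,0,0],[0,0,0],[0,0,0],[0,0,0]], turn=[0,0,0,0,0,0], hand=0.02)

```text
time: 5.55
tool_pos: [0.4528, -0.1619, 0.0131]
tool_rot: [0.001, 0.52, 0.854, 0.0]
contact_force: [-0.0, 1.1, 5.6]
gripper_width: 0.363
grasp_force: 61.7
```

>>> play_rows(linear=[[0,0,0.04],[0,0,0.05],[0.025,0.03,0.05],[0.03,0.035,0],[0.03,0.035,0],[0.03,0.035,0],[0.03,0.035,0],[0.023,0.025,0]], turn=[0,0,-5,-5,-5,-5.6,0,0])

```text
time: 6.55
tool_pos: [0.6198, 0.0349, 0.1501]
tool_rot: [-0.001, 0.664, 0.748, -0.0]
contact_force: [0.8, -0.4, -1.3]
gripper_width: 0.361
grasp_force: 60.8
```

>>> play_rows(linear=[[0,0,0],[0,0,0]], turn=[0,0])

```text
time: 6.8
tool_pos: [0.6186, 0.0329, 0.1502]
tool_rot: [-0.001, 0.664, 0.747, -0.001]
contact_force: [-0.4, 0.4, -1.4]
gripper_width: 0.361
grasp_force: 60.8
```

```bash
python3 - <<'E'
from h import *
s=state();print(s["tool_pos"],tyaw(),s["gripper_width"])
C=cam("wrist"); im=grab_frame("wrist"); save("w3",im)
y=np.radians(96.5);O=np.array([.615,.087,.055]);X=np.array([np.cos(y)*.971,np.sin(y)*.971,-.2377]);Y=np.array([-np.sin(y),np.cos(y),0]);Z=np.cross(X,Y)
v=im.copy()
for p in((-.1,-.033,.008),(-.1,.033,.008),(0,-.018,.016),(0,.018,.016),(.168,-.018,.016),(.168,.018,.016),(.168,.018,.034),(.168,-.018,.034),(0,.03,.022),(.004,.094,.058)):
    q=proj(C,O+X*p[0]+Y*p[1]+Z*p[2]); print(p,q.round(0)); cv2.circle(v,tuple(int(t) for t in q),3,(0,255,0),1)
save("w3v",v)
E
```

```text
[0.61860109 0.03288817 0.15021008] 96.73694871899045 0.3610357069396014
(-0.1, -0.033, 0.008) [374. 277.]
(-0.1, 0.033, 0.008) [277. 277.]
(0, -0.018, 0.016) [355. 126.]
(0, 0.018, 0.016) [298. 126.]
(0.168, -0.018, 0.016) [ 357. -153.]
(0.168, 0.018, 0.016) [ 298. -153.]
(0.168, 0.018, 0.034) [ 296. -185.]
(0.168, -0.018, 0.034) [ 361. -185.]
(0, 0.03, 0.022) [278. 124.]
(0.004, 0.094, 0.058) [145. 103.]
```

View pics/w3v.png

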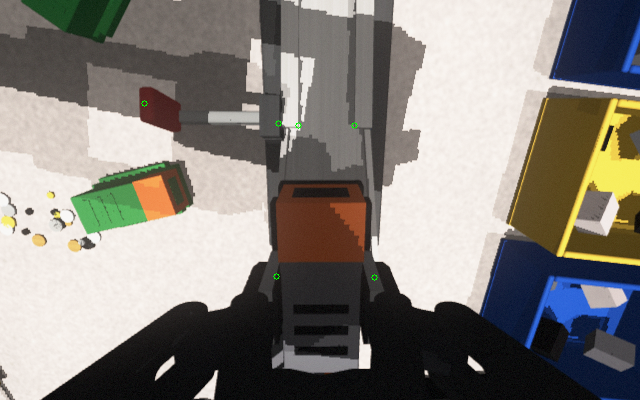

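The wrist view shows C held above the lead-in, nose down-rail. The predicted mouth edges at (298,126) and (355,126) land on the lips, so the rail pose holds.

>>> play_rows(linear=[[0.002,0,-0.025],[0,0,-0.025],[0,0,-0.008],[0,0,-0.004],[0,0,-0.003],[0,0,0]], turn=[0,0,0,0,0,0])

```text
time: 7.6
tool_pos: [0.6227, 0.033, 0.091]
tool_rot: [0.001, 0.665, 0.747, 0.001]
contact_force: [-7.3, 1.6, 13.9]
gripper_width: 0.363
grasp_force: 62.7
```

>>> play_rows(linear=[[0,0,-0.002],[0,0,-0.002],[0,0,0]], turn=[0,0,0])

```text
time: 7.98
tool_pos: [0.6243, 0.0342, 0.0891]
tool_rot: [0.002, 0.665, 0.747, 0.003]
contact_force: [-6.2, 5.9, 18.7]
gripper_width: 0.363
grasp_force: 64.1
```

>>> play_rows(linear=[[0,0,0],[0,0,0],[0,0,0],[0,0,0]], turn=[0,0,0,0], hand=0.055)

```text
time: 8.48
tool_pos: [0.6212, 0.033, 0.0816]
tool_rot: [-0.0, 0.664, 0.747, -0.0]
contact_force: [0.6, -0.7, -0.3]
gripper_width: 0.645
grasp_force: 0.0
```

>>> play_rows(linear=[[0,0,0.03],[0,-0.01,0.03],[0,-0.03,0.03],[0,-0.03,0.02],[0,0,0],[0,0,0]], turn=[0,0,0,0,0,0])

```text
time: 9.22
tool_pos: [0.6209, -0.0363, 0.191]
tool_rot: [-0.001, 0.664, 0.747, -0.0]
contact_force: [-1.0, 0.5, -0.6]
gripper_width: 0.643
grasp_force: 0.0
```

```bash
cat >> h.py <<'E'
yR=np.radians(96.5);O=np.array([.615,.087,.055]);X=np.array([np.cos(yR)*.971,np.sin(yR)*.971,-.2377]);Y=np.array([-np.sin(yR),np.cos(yR),0]);Z=np.cross(X,Y)
def onrail(C,px,h):
    "pixel -> rail x,y (mm) on plane h above floor"
    K,A,o=C; d=A@np.linalg.solve(K,np.r_[px,1.]); P=o+d*((O+Z*h-o)@Z)/(d@Z)-O
    return np.array([P@X,P@Y])*1000
E
python3 - <<'E'
from h import *
s=state();print(s["tool_pos"],tyaw(),s["gripper_width"])
C=cam("wrist"); im=grab_frame("wrist"); save("w4",im)
for n in("w4",): pass
h=cv2.cvtColor(im,cv2.COLOR_RGB2HSV)
m=cv2.inRange(h,(5,130,50),(22,255,255)); n,l,st,ce=cv2.connectedComponentsWithStats(m)
for i in range(1,n):
    if st[i,4]>200: print(ce[i].round(),st[i],onrail(C,ce[i],.038).round(1))
E
```

```text
[ 0.6209202  -0.03630371  0.19095806] 96.73011190479063 0.6427606483022111
[547.  74.] [ 503    0   92  153 7187] [ -43.4 -134.7]
[617.  31.] [ 592    0   48   77 2006] [ -16.1 -177.8]
[340.  53.] [ 314   34   53   38 1966] [-30.4  -3. ]
[175. 104.] [ 152   82   51   47 1419] [-63.1 102.2]
[603. 136.] [ 552  100   88   58 1665] [ -81.9 -172.5]
[  7. 297.] [  0 275  19  39 382] [-189.2  215.8]
[329. 307.] [307 281  39  47 834] [-194.7    3.4]
```

View pics/w4.png

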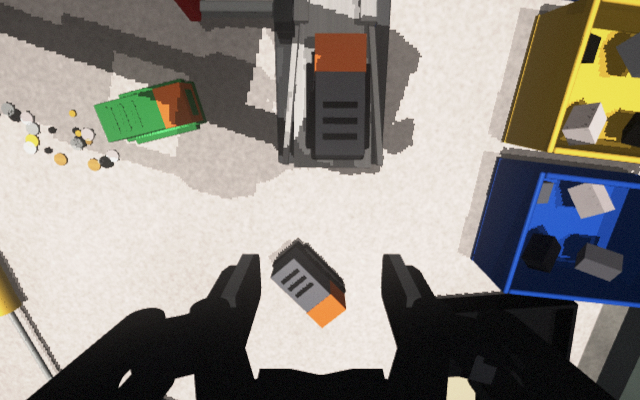

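C lies on the lead-in, nose down-rail, with its top spanning (315–367, 35–158). I'll push it in with closed fingers.

>>> play_rows(linear=[[0.003,0.008,0],[0.003,0.008,0],[0,0.002,-0.02],[0,0,-0.03],[0,0,-0.03],[0,0,-0.008],[0,0,0]], turn=[0,0,0,0,0,0,0], hand=0.0)

```text
time: 10.15
tool_pos: [0.6269, -0.0186, 0.1031]
tool_rot: [-0.001, 0.664, 0.747, -0.0]
contact_force: [-0.3, 0.3, 0.8]
gripper_width: 0.0
grasp_force: 0.0
```

>>> play_rows(linear=[[-0.001,0.01,-0.0025],[-0.001,0.01,-0.0025],[-0.001,0.01,-0.0025],[-0.001,0.01,-0.0025],[-0.001,0.01,-0.0025]], turn=[0,0,0,0,0])

```text
time: 10.78
tool_pos: [0.6223, 0.0322, 0.0915]
tool_rot: [-0.0, 0.664, 0.748, 0.0]
contact_force: [1.0, -0.4, 0.5]
gripper_width: -0.002
grasp_force: 0.2
```

>>> play_rows(linear=[[-0.001,0.01,-0.0025],[-0.0015,0.01,-0.0025],[-0.001,0.01,-0.0025],[-0.0015,0.01,-0.0025],[-0.001,0.01,-0.0025],[-0.001,0.01,-0.0025],[0,0,0]], turn=[0,0,0,0,0,0,0])

```text
time: 11.65
tool_pos: [0.6151, 0.092, 0.0762]
tool_rot: [-0.0, 0.664, 0.748, -0.0]
contact_force: [0.2, -0.1, -0.5]
gripper_width: -0.001
grasp_force: 0.0
```

```bash
python3 - <<'E'
from h import *
s=state();print(s["tool_pos"],s["contact_force"])
C=cam("wrist"); im=grab_frame("wrist"); save("w5",im)
p=np.array(s["tool_pos"])-O; print("TCP rail",(p@X)*1e3,(p@Y)*1e3,(p@Z)*1e3)
im=grab_frame("side"); save("s5",im)
h=cv2.cvtColor(im,cv2.COLOR_RGB2HSV)
v=np.hstack([cv2.resize(cv2.imread("pics/w5.png")[0:300,200:460],(390,450)),cv2.resize(cv2.imread("pics/s5.png")[150:310,210:350],(394,450),interpolation=2)])
cv2.imwrite("pics/v5.png",v)
E
```

```text
[0.61514511 0.09204277 0.07619766] [ 0.2063509  -0.11757238 -0.50985789]
TCP rail -0.1895801763893878 -0.7150358745180051 21.769988558043003
```

View pics/v5.png

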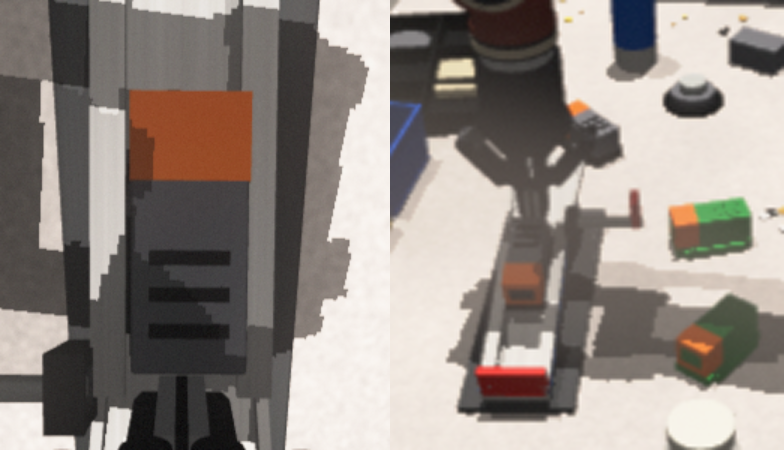

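C is inside the tube and aligned, with its tail just past the mouth. Next is D, which I grip at yaw -41° and turn back by +137.5°.

>>> play_rows(linear=[[0,-0.01,0.02],[0,-0.01,0.04],[0,-0.03,0.05],[0,-0.03,0.02],[0,-0.03,0],[0.001,-0.03,0],[0.002,-0.03,0],[0.002,-0.03,0]], turn=[0,0,-10.7,-10.7,-10.7,-10.7,-10.7,-10.7], hand=0.0854)

```text
time: 12.75
tool_pos: [0.6206, -0.1109, 0.2088]
tool_rot: [0.001, 0.961, 0.277, 0.001]
contact_force: [0.9, 0.7, -0.2]
gripper_width: 1.003
grasp_force: 0.0
```

>>> play_rows(linear=[[0.001,-0.03,0],[0,-0.008,0],[0,0,0],[0,0,-0.02],[0,0,-0.02],[0,0,-0.01],[0,0,-0.01],[0,0,0]], turn=[-10.7,-10.7,-10.7,-10.7,-10.7,-10.7,-9.5,0])

```text
time: 13.75
tool_pos: [0.6211, -0.1476, 0.1473]
tool_rot: [0.0, 0.936, -0.351, 0.0]
contact_force: [-0.7, -0.3, -0.2]
gripper_width: 1.004
grasp_force: 0.0
```

```bash
python3 - <<'E'
from h import *
s=state();print(s["tool_pos"],tyaw())
C=cam("wrist"); im=grab_frame("wrist"); save("w6",im); package(C,im)
c=(.6208,-.1467);a=np.radians(-41);u=np.array([np.cos(a),np.sin(a)]);w=np.array([-u[1],u[0]])
print([proj(C,[*(np.array(c)+u*s/1000+w*t/1000),.038]).round(1).tolist() for s,t in((38,16),(38,-16),(14,16),(14,-16),(-38,16),(-38,-16))])
h=cv2.cvtColor(im,cv2.COLOR_RGB2HSV); m=cv2.inRange(h,(5,130,50),(22,255,255)); n,l,st,ce=cv2.connectedComponentsWithStats(m)
print([ (st[i].tolist(),ce[i].round().tolist()) for i in range(1,n) if st[i,4]>300])
E
```

```text
[ 0.6211311  -0.14760937  0.147282  ] -41.10047807851171
[321. 168.] 1193 rect mm [array([ 640.4, -163.7]), array([32.3, 22.8]), np.float64(48.9)]
[[296.9, 153.1], [340.1, 153.1], [297.6, 184.7], [339.7, 184.6], [299.0, 247.5], [338.7, 247.5]]
[([297, 150, 44, 36, 1439], [319.0, 168.0]), ([0, 163, 45, 55, 1105], [16.0, 183.0])]
```

>>> play_rows(linear=[[0,0.001,-0.03],[0,0,-0.03],[0,0,-0.03],[0,0,-0.025],[0,0,-0.02],[0,0,0]], turn=[0,0,0,0,0,0])

```text
time: 14.55
tool_pos: [0.6205, -0.1457, 0.0104]
tool_rot: [0.0, 0.936, -0.351, -0.001]
contact_force: [-0.3, 1.0, 1.1]
gripper_width: 0.997
grasp_force: 0.0
```

>>> play_rows(linear=[[0,0,0],[0,0,0],[0,0,0],[0,0,0],[0,0,0],[0,0,0]], turn=[0,0,0,0,0,0], hand=0.02)

```text
time: 15.3
tool_pos: [0.6224, -0.1461, 0.0129]
tool_rot: [0.0, 0.936, -0.351, 0.001]
contact_force: [0.1, -0.1, 5.5]
gripper_width: 0.363
grasp_force: 61.6
```

>>> play_rows(linear=[[0,0,0.04],[0,0,0.05],[0,0.02,0.05],[0,0.02,0],[0,0.02,0],[0,0.02,0],[0,0.02,0],[0,0.02,0]], turn=[0,0,10.7,10.7,10.7,10.7,10.7,10.7])

```text
time: 16.3
tool_pos: [0.6205, -0.025, 0.1502]
tool_rot: [-0.0, 0.979, 0.203, -0.001]
contact_force: [-0.7, 0.3, -1.7]
gripper_width: 0.358
grasp_force: 60.9
```

>>> play_rows(linear=[[0,0.02,0],[0,0.02,0],[0,0.019,0],[0,0,0],[0,0,0],[0,0,0],[0,0,0],[0,0,0]], turn=[10.7,10.7,10.7,10.7,10.7,10.7,9.2,0])

```text
time: 17.3
tool_pos: [0.6207, 0.0333, 0.1504]
tool_rot: [-0.001, 0.667, 0.745, -0.001]
contact_force: [-0.5, 0.1, -1.9]
gripper_width: 0.362
grasp_force: 60.9
```

```bash
python3 - <<'E'
from h import *
print(state()["tool_pos"],tyaw(),state()["gripper_width"])
E
```

```text
[0.62066685 0.03329914 0.15037622] 96.33632580439853 0.36241400477240976
```

>>> play_rows(linear=[[0,0,-0.025],[0,0,-0.025],[0,0,-0.008],[0,0,-0.004],[0,0,-0.003],[0,0,-0.002],[0,0,-0.002],[0,0,0]], turn=[0,0,0,0,0,0,0,0])

```text
time: 18.3
tool_pos: [0.6242, 0.0348, 0.0891]
tool_rot: [0.001, 0.667, 0.745, 0.003]
contact_force: [-6.5, 6.4, 17.4]
gripper_width: 0.365
grasp_force: 64.3
```

>>> play_rows(linear=[[0,0,0],[0,0,0],[0,0,0],[0,0,0]], turn=[0,0,0,0], hand=0.055)

```text
time: 18.8
tool_pos: [0.6212, 0.0331, 0.0821]
tool_rot: [-0.0, 0.666, 0.746, -0.0]
contact_force: [-0.1, -0.3, -0.3]
gripper_width: 0.644
grasp_force: 0.0
```

>>> play_rows(linear=[[0,0,0.03],[0,-0.01,0.03],[0,-0.03,0.03],[0,-0.03,0.02],[0,0,0],[0,0,0]], turn=[0,0,0,0,0,0])

```text
time: 19.55
tool_pos: [0.6209, -0.0363, 0.1915]
tool_rot: [-0.001, 0.666, 0.746, -0.0]
contact_force: [-0.6, -0.2, -0.4]
gripper_width: 0.647
grasp_force: 0.0
```

```bash
python3 - <<'E'
from h import *
s=state();print(s["tool_pos"],tyaw())
C=cam("wrist"); im=grab_frame("wrist"); save("w7",im)
h=cv2.cvtColor(im,cv2.COLOR_RGB2HSV)
m=cv2.inRange(h,(5,130,50),(22,255,255)); n,l,st,ce=cv2.connectedComponentsWithStats(m)
for i in range(1,n):
    if st[i,4]>200:
        r=cv2.minAreaRect(np.argwhere(l==i)[:,::-1].astype(np.float32)); print(ce[i].round(),st[i],onrail(C,ce[i],.038).round(1),r)
E
```

```text
[ 0.62093347 -0.03633823  0.1914774 ] 96.42415908891668
[546.  73.] [ 503    0   91  151 7153] [ -43.6 -134.9] ((545.3578491210938, 69.18487548828125), (51.437538146972656, 160.31027221679688), 17.145549774169922)
[615.  32.] [ 591    0   49   76 2197] [ -17.6 -177.6] ((615.0, 37.5), (75.0, 48.0), 90.0)
[339.  56.] [ 313   37   53   39 1948] [-32.6  -3.1] ((339.0, 56.0), (38.0, 52.0), 90.0)
[175. 105.] [ 152   83   50   46 1415] [-63.1 102.2] ((176.70001220703125, 104.60001373291016), (43.955657958984375, 38.8960075378418), 71.56504821777344)
[602. 134.] [ 552   97   88   60 1773] [ -81.7 -172.5] ((597.0741577148438, 125.73966979980469), (87.26092529296875, 55.60975646972656), 3.3664605617523193)
[  7. 298.] [  0 275  21  40 438] [-188.8  216.4] ((5.600002765655518, 294.20001220703125), (39.35479736328125, 16.994115829467773), 63.43495178222656)
```

D is lying just as C did (nose patch at (339,56)). I'll push both home in small steps, watching the force.

>>> play_rows(linear=[[0.003,0.008,0],[0.003,0.008,0],[0,0.002,-0.02],[0,0,-0.03],[0,0,-0.03],[0,0,-0.008],[0,0,0]], turn=[0,0,0,0,0,0,0], hand=0.0)

```text
time: 20.48
tool_pos: [0.6269, -0.0186, 0.1036]
tool_rot: [-0.001, 0.666, 0.746, -0.0]
contact_force: [-0.0, 0.3, 0.1]
gripper_width: -0.004
grasp_force: 0.0
```

>>> play_rows(linear=[[-0.001,0.01,-0.0025],[-0.001,0.01,-0.0025],[-0.001,0.01,-0.0025],[-0.001,0.01,-0.0025],[-0.001,0.01,-0.0025],[-0.001,0.01,-0.0025]], turn=[0,0,0,0,0,0])

```text
time: 21.22
tool_pos: [0.6213, 0.0421, 0.0895]
tool_rot: [-0.0, 0.666, 0.746, 0.0]
contact_force: [-0.1, -0.5, 0.6]
gripper_width: -0.001
grasp_force: 0.5
```

>>> play_rows(linear=[[-0.001,0.01,-0.0025],[-0.0015,0.01,-0.0025],[-0.001,0.01,-0.0025],[-0.0015,0.007,-0.0015],[0,0.004,-0.001],[0,0.003,-0.001],[0,0,0]], turn=[0,0,0,0,0,0,0])

```text
time: 22.1
tool_pos: [0.6164, 0.0854, 0.0785]
tool_rot: [-0.0, 0.666, 0.746, 0.0]
contact_force: [0.8, -0.5, 0.5]
gripper_width: 0.001
grasp_force: 0.0
```

>>> play_rows(linear=[[-0.001,0.004,-0.001],[0,0.004,-0.001],[0,0.003,-0.0007],[0,0,0]], turn=[0,0,0,0])

```text
time: 22.6
tool_pos: [0.6154, 0.0966, 0.0758]
tool_rot: [-0.0, 0.666, 0.746, 0.0]
contact_force: [0.2, -0.0, 0.3]
gripper_width: 0.0
grasp_force: 0.0
```

>>> play_rows(linear=[[0,0.002,-0.0005],[0,0.002,-0.0005],[0,0,0]], turn=[0,0,0])

```text
time: 22.98
tool_pos: [0.6154, 0.0988, 0.0752]
tool_rot: [0.001, 0.666, 0.746, -0.001]
contact_force: [-2.5, -5.6, 3.2]
gripper_width: -0.003
grasp_force: 3.0
```

>>> play_rows(linear=[[0,0.002,-0.0005],[0,0.001,0],[0,0,0]], turn=[0,0,0])

```text
time: 23.35
tool_pos: [0.6154, 0.099, 0.0752]
tool_rot: [0.002, 0.666, 0.746, -0.004]
contact_force: [-4.1, -15.2, 5.5]
gripper_width: -0.003
grasp_force: 7.3
```

```bash
python3 - <<'E'
from h import *
s=state(); p=np.array(s["tool_pos"])-O; print("TCP rail",(p@X)*1e3,(p@Y)*1e3,(p@Z)*1e3,s["contact_force"])
C=cam("wrist"); im=grab_frame("wrist"); save("w8",im); im=grab_frame("side"); save("s8",im)
v=np.hstack([cv2.resize(cv2.imread("pics/w8.png")[0:300,200:460],(390,450)),cv2.resize(cv2.imread("pics/s8.png")[190:310,220:325],(394,450),interpolation=2)])
cv2.imwrite("pics/v8.png",v)
E
```

```text
TCP rail 6.709148231591538 -1.7990562557654302 22.470498698201666 [ -4.05589162 -15.22430931   5.4854444 ]
```

View pics/v8.png

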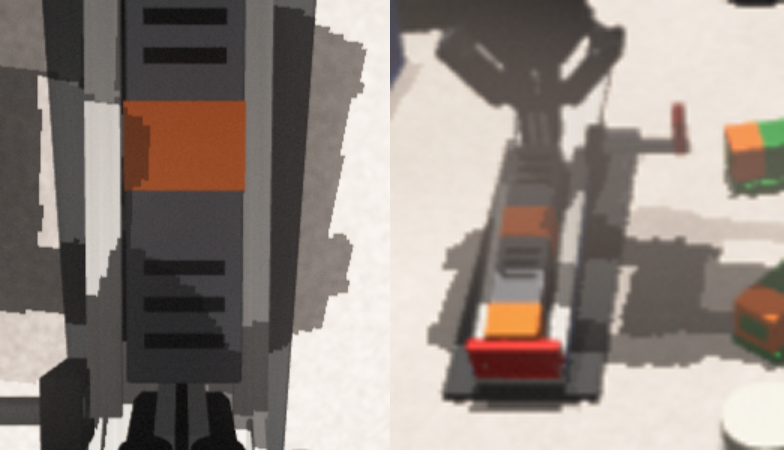

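Both packages are home: side view orange noses at (515,318) and (525,220), C against the red stop and D against C, and the push stalled at 15 N. Next I'll back off and go round to the bolt tab.

>>> play_rows(linear=[[0,-0.012,0.002],[0,0,0.04],[0,0,0.05],[-0.026,0,0.013],[-0.03,0,0],[-0.03,0,0],[-0.03,0,0],[-0.01,0,0]], turn=[0,0,0,0,0,0,0,0])

```text
time: 24.45
tool_pos: [0.4884, 0.0915, 0.1793]
tool_rot: [-0.0, 0.666, 0.746, 0.0]
contact_force: [-0.4, -0.2, 0.5]
gripper_width: -0.0
grasp_force: 0.0
```

>>> play_rows(linear=[[0,0,0],[0,0,0]], turn=[0,0])

```text
time: 24.7
tool_pos: [0.4903, 0.0912, 0.1797]
tool_rot: [0.0, 0.666, 0.746, 0.0]
contact_force: [0.2, -0.3, -0.8]
gripper_width: -0.0
grasp_force: 0.0
```

```bash
python3 - <<'E'
from h import *
s=state();print(s["tool_pos"],tyaw())
im=grab_frame("side")
h=cv2.cvtColor(im,cv2.COLOR_RGB2HSV); m=cv2.inRange(h,(0,150,60),(4,255,255))|cv2.inRange(h,(174,150,60),(180,255,255)); n,l,st,ce=cv2.connectedComponentsWithStats(m)
print([(st[i].tolist(),ce[i].round(1).tolist()) for i in range(1,n) if st[i,4]>15])
print(proj(cam("side"),O+X*.004+Y*.094+Z*.04), proj(cam("side"),O+X*.168+Z*.017))
E
```

```text
[0.49032721 0.09120409 0.17971074] 96.42770090056199
[([240, 280, 26, 11, 226], [253.1, 285.2]), ([184, 318, 5, 7, 26], [185.8, 320.9]), ([162, 362, 10, 18, 125], [167.0, 370.7]), ([162, 388, 12, 12, 108], [167.3, 394.6])]
[298.37086896 224.17071848] [255.35193915 284.04205948]
```

>>> play_rows(linear=[[0,-0.003,-0.03],[0,0,-0.03],[0,0,-0.02],[0,0,-0.01],[0,0,0]], turn=[0,0,0,0,0])

```text
time: 25.38
tool_pos: [0.4894, 0.0882, 0.0889]
tool_rot: [-0.001, 0.666, 0.746, -0.0]
contact_force: [-0.6, 0.3, 0.0]
gripper_width: -0.0
grasp_force: 0.0
```

>>> play_rows(linear=[[0.006,0.001,0],[0.006,0.001,0],[0.006,0,0],[0.006,0.001,0],[0.006,0.001,0],[0.006,0,0]], turn=[0,0,0,0,0,0])

```text
time: 26.12
tool_pos: [0.5257, 0.0925, 0.0893]
tool_rot: [-0.0, 0.666, 0.746, 0.0]
contact_force: [-1.5, 0.6, 1.3]
gripper_width: 0.003
grasp_force: 0.8
```

>>> play_rows(linear=[[0.006,0.001,0],[0.006,0.001,0],[0.004,0,0],[0.004,0.001,0],[0,0,0]], turn=[0,0,0,0,0])

```text
time: 26.75
tool_pos: [0.546, 0.0953, 0.0895]
tool_rot: [0.0, 0.666, 0.746, 0.0]
contact_force: [-0.5, 0.1, -0.1]
gripper_width: -0.001
grasp_force: 0.0
```

>>> play_rows(linear=[[0.004,0,0],[0.004,0,0],[0.003,0,0],[0,0,0]], turn=[0,0,0,0])

```text
time: 27.25
tool_pos: [0.5506, 0.0956, 0.0893]
tool_rot: [-0.006, 0.666, 0.746, -0.006]
contact_force: [-26.9, 0.6, 17.5]
gripper_width: 0.002
grasp_force: 13.2
```

>>> play_rows(linear=[[0.002,0,0],[0.002,0,0],[0,0,0]], turn=[0,0,0])

```text
time: 27.62
tool_pos: [0.5507, 0.0956, 0.0893]
tool_rot: [-0.01, 0.666, 0.746, -0.01]
contact_force: [-40.4, -1.4, 29.9]
gripper_width: -0.004
grasp_force: 21.2
```

The bolt stalls at the predicted shut position, so I'm backing off.

>>> play_rows(linear=[[-0.008,0,0],[-0.02,0,0],[-0.01,0,0.02],[0,0,0.05],[0,0,0.05],[-0.03,-0.03,0.02],[-0.03,-0.04,0.02],[0,0,0]], turn=[0,0,0,0,0,0,0,0])

```text
time: 28.62
tool_pos: [0.463, 0.0235, 0.2523]
tool_rot: [0.003, 0.667, 0.745, 0.002]
contact_force: [-0.8, 0.1, -0.0]
gripper_width: -0.004
grasp_force: 0.0
```

```bash
python3 - <<'E'
from h import *
print(state()["tool_pos"])
a=grab_frame("scene"); save("sc9",a); b=grab_frame("side"); save("s9",b); w=grab_frame("wrist"); save("w9",w)
for n in ("scene","side"): print(n,proj(cam(n),O+X*.004+Y*.046+Z*.04).round(1))
v=np.hstack([cv2.resize(a[180:330,250:390],(390,418),interpolation=2),cv2.resize(b[180:310,210:331],(390,418),interpolation=2)])
save("v9",v)
E
```

```text
[0.46297146 0.02350207 0.25229776]
scene [321.6 237.7]
side [279.6 224.2]
```

View pics/v9.png

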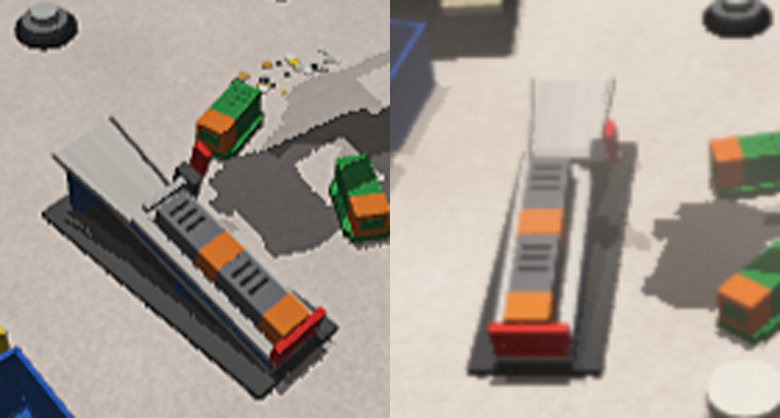

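The bolt bar lies across the mouth at (165,193), with the tab beside its guide. Both packages sit end to end against the red stop, noses first. The green look-alikes and the speaker that show in these crops look undisturbed.

```bash
python3 -c "
from plant import *
print(job_done())"
```

```text
the job is handed in; nothing more can be done
None
```

Both packages are in the rail tube, orange noses first, the first home against the red stop and the second up against it; the bolt is fully shut behind them, the other things were left alone, and the job was handed in at about 29 s.

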